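# Discharge the power unit and hold its cover open

### The job

The power unit's capacitors have to be made safe before anyone looks inside: take the discharge plug from the bench, push it fully home in the large service socket on the unit's deck and let go of it, and only then lift the hinged cover. Open the cover to 60 degrees from closed and hold it there for a colleague who will check the capacitors: it has no stay, so never let it drop, and finish still holding it at that angle. Leave the other things on the bench where they are.

Things in the scene. Friction and masses are not known exactly. Their poses are not given: they have to be found in the camera images.
- unit: cream steel power unit for core drills, fixed, 300 mm deep (x) x 320 mm wide (y). Origin: centre of its underside on the bench; x to its rear, y to its left, z up. The front 98 mm of its top is an open deck 160 mm above the bench, behind it the hinged cover. On the deck: the large service socket at the right end and a small remote-control socket at the left end, which does not fit the plug.
- socket (a point): centre of the mouth of the large service socket, at unit x -102, y -105, z 184 mm; axes as the unit's. Aluminium block 52 mm (x) x 72 mm (y), standing 24 mm above the deck. The hole is rectangular, 26 mm (x) x 46 mm (y), 22 mm deep, straight down, with a 2 mm chamfer.
- plug: discharge plug, 0.16 kg, stands on the bench left or right of the unit. Black shank 24 (x) x 44 (y) x 20 mm tall, its lowest 3 mm stepped in 2 mm all round; on it an aluminium hood 34 (x) x 56 (y) x 42 mm tall, grooved on top: grip this. Origin: centre of the shank's underside, z up. Fits either way round, 1 mm clear each side; home, the hood rests on the block, origin 20 mm below the mouth.
- cover (a joint): angle of the hinged cover, rad: 0 closed, growing as its front edge rises and swings to the rear; hinge stop at 1.4 (80 degrees). No stay, no spring, next to no friction: let go, it falls shut from any angle. 60 degrees is 1.047 rad.
- cover_hinge (a point): middle of the cover's hinge line, which runs along the unit's y at the rear edge: unit x 146, y 0, z 161 mm. The cover turns about its +y; the point turns with it, closed its axes are the unit's. The cover is a steel sheet 200 mm (x) x 324 mm (y) x 6 mm, about 0.7 kg, its top 6 mm above the hinge line when closed.
- cover_handle (a point): middle of the cover's bow handle, a round steel bar 12 mm thick and 100 mm long along the unit's y, on two legs near the cover's front edge. Closed, it is 165 mm in front of the hinge line and 44 mm above it (38 mm above the cover's top, 205 mm above the bench), with 32 mm of room under the bar. Axes turn with the cover.
- core_bit: short steel core bit standing upright, an open tube 62 mm across and 110 mm tall; bystander, origin at the centre of its underside
- big_bit: large steel core bit standing upright, an open tube 100 mm across and 160 mm tall; bystander, origin at the centre of its underside
- spanner: steel spanner 180 mm long lying flat; bystander
- screwdriver: screwdriver 180 mm long lying flat; bystander
- spray: spray can 60 mm across, 170 mm tall, standing; bystander
- round_plug: round grey mains plug standing on its wide end, 58 mm across, 85 mm tall; bystander, fits nothing here
- oilstone: dark dressing stone 100 x 45 x 25 mm lying flat; bystander
Not all that is in view belongs to the job. Leave any green look-alike of the plug alone.

How it is judged:
On the way:
1. the discharge plug is fully home in the service socket and let go, the cover still closed (horizontal distance between plug and socket below 0.004 m and z of plug in the frame of socket below -0.0175 m and angle between the y axis of plug and the y axis of socket, either way round below 0.07 rad and angle between plug's own z axis and vertical below 0.06 rad and contact force between the fingers and plug below 0.05 N and value of joint cover below 0.08 rad), for 0.2 s.
At the end, for the whole second after the job is handed in: The plug is still fully home (within 2.5 mm of full depth, upright, in line) and not touched; the cover stands still at 60 degrees, give or take 6, carried by the robot alone (it touches the cover with more than 0.7 N), and stays so through the last second (horizontal distance between plug and socket below 0.004 m and z of plug in the frame of socket below -0.0175 m and angle between the y axis of plug and the y axis of socket, either way round below 0.07 rad and angle between plug's own z axis and vertical below 0.06 rad and contact force between the fingers and plug below 0.05 N and value of joint cover between 0.942478 and 1.15192 rad and velocity of joint cover between -0.05 and 0.05 rad/s and contact force between any of the fingers, the arm and cover above 0.7 N); the arm keeps its last pose, push and grip.
It fails at once if the cover is lifted while the discharge plug is not home in its socket (value of joint cover above 0.15 rad and (z of plug in the frame of socket above -0.014 m or horizontal distance between plug and socket above 0.008 m)).
It fails at once if the cover is dropped (value of joint cover above 0.05 rad and velocity of joint cover below -2 rad/s).
It fails at once if another thing on the bench is pushed away by more than 30 mm (distance of any of core_bit, big_bit, spanner, screwdriver, spray, round_plug, oilstone from where it was at the start of the episode above 0.03 m).
It also fails if it takes over 64 s, if anything falls off the work surface, if the arm or the gripper's body presses on something with over 40 N, if the wrist force passes 120 N, or if a joint passes its speed limit or range.

### The arm

A 6-joint arm with a two-finger parallel gripper is mounted at the origin on the work surface. World frame = base frame: x ahead of the robot, y to its left, z up, the work surface at z = 0. Lengths are in m, angles in rad, forces in N, time in s.
With the tool pointing down it reaches from about 0.35 to 0.875 m from the base axis. Payload 15.5 kg.
Tool frame: the origin (TCP) lies at the very end of the fingers, on their centre line; the grasp point (between the pads) lies 19 mm behind it; z points along the fingers, y is the line along which they close (so a half turn about z gives the same grasp; the last joint's range is limited). The gripper opens to 85 mm and grips with 20 to 120 N. Pads are 22 mm wide; open, the fingers measure 114 mm over their backs; the gripper's body (76 mm by 85 mm) begins 54 mm behind the grasp point. The pads swing forward as they close: fully open they stand 13 mm farther back than shut.
Start: joints at [-1.312, 0.494, 1.345, -0, 1.302, -0.096], TCP at [0.217, -0.586, 0.231] pointing down, gripper open.
Joint ranges: [-2.91, 2.91], [-0.82, 2.16], [0.22, 2.67], [-1.22, 4.37], [0.12, 2.79], [-3.08, 3.08]. Speed limits (rad/s): [1.89, 1.89, 2.57, 3.01, 3.01, 3.01].

### API

Orientations are given as a unit quaternion [x, y, z, w].
In Python, from plant import status, imaging, env gives the robot as it stands.
- The arm moves only by the tool drive_tool, never from a script. Its argument "targets" is a list that holds one entry, the list of rows, each a list of 5 numbers: the shift along the tool's x, y, z in cm, then the turn about the tool's z in degrees, then the closure, from 0 (fully open) to 1 (shut). In form: [[[dx, dy, dz, turn, gripper], ...]]. A call has 1 to 20 rows; each row is the pose to reach, as a shift and turn from the pose commanded when the call began, along the tool's axes at that moment; what a row does not reach only later rows make up. A row lasts 1/8 s, in which the tool goes at most 62.5 mm and 10.7 degrees, less where a joint would pass 70% of its speed; a pose out of reach is approached as far as the arm can. A call with a gripper value outside its range is refused whole. The fingers move at their own pace and stop on an object; "grip_force" is the grip in N (left out, the last holds). Time passes only in rows, so rows that repeat a pose let the fingers close. It gives the time, the measured TCP pose, the force, the opening and the grip force at its end, in the units of the state.
- status.observe(): the state, without advancing time (a new reading comes with each control period).
- imaging.read_camera(name): name is "scene" or "top"; returns the picture (400x640x3 uint8, blue, green, red); there is no depth.
- imaging.camera_params(name): a dict with "mtx" (3x3 intrinsics, pixels), "xyz" and "attitude" of the camera in the world. Camera axes: x right, y up, looking along -z (the intrinsics and any distortion apply to the point x, -y, -z); pixel columns grow to the right and rows downward; lengths in m; the calibration is good to about 2 mm. A picture is of the moment at which its call begins. camera_params takes no time and is no camera call.
- env.hand_in(): hands the job in; it is judged then, once.
The state is a dict: "time_s": time; "q": joint angles; "qd": joint speeds; "effort": joint torques, N m; "ee_pos": TCP position; "eef_rot": TCP orientation; "ft_force": force on the tool from outside, world axes, zero at the start; "wrist_torque": the same for the moment, N m; "grip_width": finger opening in m; "grip_force": force on a finger pad.
Only numpy, scipy, OpenCV 4.12 (cv2) and the standard library are available. Lean on these libraries where they do the work, as an engineer would, in place of code of your own. Each camera call takes 0.05 s, during which the arm holds its last target. There are 200 camera calls.

## Working session

There is one attempt and no reset: what is moved stays moved. The work goes in short steps, Python scripts to look and compute and a tool call to move; the robot and the scene stay as the last step left them, time stands still between calls to the robot, and variables do not carry over. Pictures are saved under pics/ and viewed, at most 10 in all, crops included, and the job is handed in when it is done.

Besides the shell and the picture viewer there is one more tool, called after "Call:" by a JSON object that holds its "api" and its "payload", one argument or row to a line. drive_tool: Moves the arm, as the interface text tells. Its arguments: {"type":"object","properties":{"targets":{"type":"array"},"grip_force":{"type":"number"}},"required":["targets"]}

```bash
mkdir -p pics; cat > h.py <<'E'
import numpy as np,cv2
from scipy.spatial.transform import Rotation as R
from plant import status,imaging,env
def ray(n,u,v):
    p=imaging.camera_params(n);K=np.array(p["mtx"]);a=np.array(p["attitude"])
    M=R.from_quat(a).as_matrix() if a.size==4 else (a if a.size==9 else R.from_euler('xyz',a).as_matrix())
    d=np.linalg.inv(K)@[u,v,1];return np.array(p["xyz"]),M@(d*[1,-1,-1])
def plane(n,u,v,z):
    o,d=ray(n,u,v);return o+d*(z-o[2])/d[2]
def proj(n,P):
    p=imaging.camera_params(n);K=np.array(p["mtx"]);M=R.from_quat(p["attitude"]).as_matrix()
    c=M.T@(np.array(P)-p["xyz"]);c=K@(c*[1,-1,-1]);return c[:2]/c[2]
E
python3 - <<'E'
from h import *
for n in("scene","top"):
    print(imaging.camera_params(n)); cv2.imwrite(f"pics/{n}0.png",imaging.read_camera(n))
print(status.observe())
E
```

```text
{'mtx': array([[388.94653886,   0.        , 316.85891403],
       [  0.        , 388.94653886, 197.97439213],
       [  0.        ,   0.        ,   1.        ]]), 'xyz': array([ 0.80708397, -0.46335443,  1.04334044]), 'attitude': array([0.25902496, 0.07776332, 0.26786072, 0.92472135])}
{'mtx': array([[482.06371944,   0.        , 321.83745709],
       [  0.        , 482.06371944, 200.07517325],
       [  0.        ,   0.        ,   1.        ]]), 'xyz': array([0.25381379, 0.02140482, 1.49278575]), 'attitude': array([-0.06890951,  0.07271406,  0.7317009 , -0.67422395])}
{'time_s': 0.1, 'q': array([-1.31150736e+00,  4.94136106e-01,  1.34607023e+00, -1.02532191e-05,
        1.30249189e+00, -9.54826228e-02]), 'qd': array([ 0.00078025, -0.00122267, -0.00225688,  0.00093002,  0.00096614,
       -0.00119666]), 'effort': array([ 2.30643302e-03, -8.83584595e+01, -3.84563899e+01, -5.77368723e-05,
        5.05676289e-03, -3.40113601e-06]), 'ee_pos': array([ 0.21703703, -0.58576144,  0.23075015]), 'eef_rot': array([ 9.84307959e-01,  1.76458311e-01, -5.01505641e-05, -5.50533104e-04]), 'ft_force': array([ 0.78191258, -0.17707185, -0.01466864]), 'wrist_torque': array([-0.036041  ,  0.03519185, -0.03940575]), 'grip_force': 0.0, 'grip_width': 0.08516399582501043}
```

View pics/scene0.png

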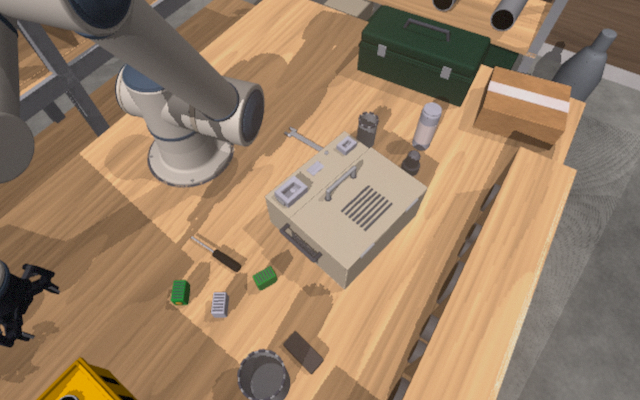

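View pics/top0.png

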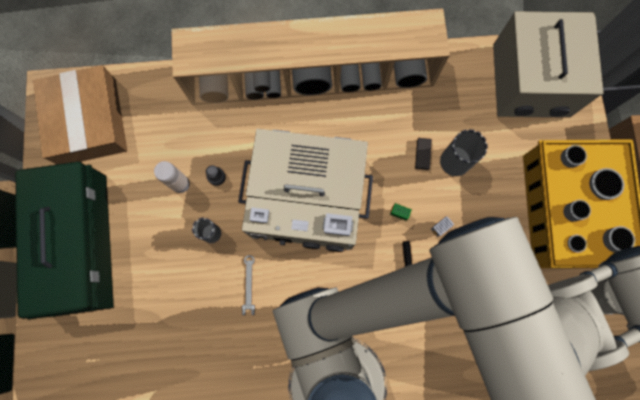

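Candidates for the plug: the grey-hooded one at scene (219,303) / top (443,226); green look-alikes at scene (180,292) and (264,278); the round plug at (412,158). I choose the grey aluminium one and check it in a crop.

```bash
python3 - <<'E'
import cv2,numpy as np
s=cv2.imread("pics/scene0.png");t=cv2.imread("pics/top0.png")
a=cv2.resize(s[255:330,160:285],(800,480),interpolation=cv2.INTER_CUBIC)[:, :400+100]
def r(im,x0,x1,y0,y1,w,h): return cv2.resize(im[y0:y1,x0:x1],(w,h),interpolation=cv2.INTER_CUBIC)
c=np.zeros((600,800,3),np.uint8)
c[:300,:400]=r(s,160,260,255,330,400,300)   # x4
c[:300,400:]=r(s,265,365,130,205,400,300)   # x4
c[300:,:400]=r(t,240,380,120,225,400,300) if 0 else r(t,380,480,185,260,400,300)
c[300:,400:]=r(t,240,380,175,280,400,300)
cv2.imwrite("pics/c1.png",c)
E
```

```text
(no output)
```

View pics/c1.png

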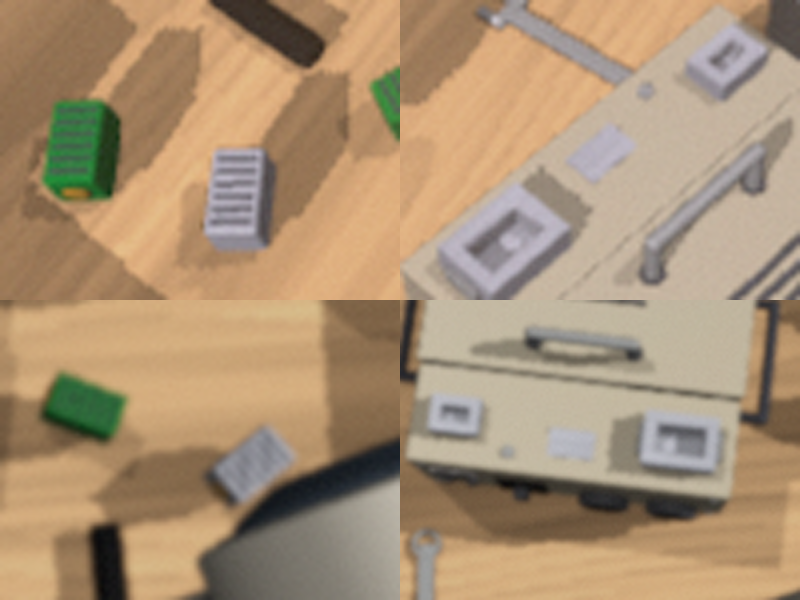

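The chosen one at scene (219,303) has the aluminium grooved hood; the others nearby are green. The service socket is at scene (~319,188) crop → (291,191) full, and top (~324→ 337,224).

```bash
python3 - <<'E'
from h import *
def S(x,y,x0,y0,k): return x0+x/k,y0+y/k
print("plug scene top corners")
pl=[plane("scene",*S(x,y,160,255,4),.062)[:2] for x,y in[(216,150),(264,150),(257,238),(207,237)]]
print(np.round(pl,4),np.mean(pl,0))
pt=[plane("top",*S(x-0,y-300,380,185,4),.062)[:2] for x,y in[(265,427),(295,457),(243,503),(208,470)]]
print("plug top",np.round(pt,4),np.mean(pt,0))
sb=[plane("scene",*S(x-400,y,265,130,4),.184)[:2] for x,y in[(440,240),(517,185),(572,228),(490,279)]]
print("block scene",np.round(sb,4),np.mean(sb,0))
k=400/140
tb=[plane("top",*S(x-400,y-300,240,175,k),.184)[:2] for x,y in[(645,409),(722,415),(717,473),(640,464)]]
print("block top",np.round(tb,4),np.mean(tb,0))
e=[plane("top",*S(x-400,y-300,240,175,k),.160)[:2] for x,y in[(410,460),(728,500)]]
print("deck front",np.round(e,4)); 
r=[plane("top",u,v,.167)[:2] for u,v in[(256,130.5),(367,142)]]
print("cover rear",np.round(r,4))
for d in(e[0]-e[1],r[0]-r[1]): print(np.degrees(np.arctan2(-d[0],d[1])),np.linalg.norm(d))
h=[plane("top",*S(x-400,y-300,240,175,k),.205)[:2] for x,y in[(527,332),(640,345)]]
hs=[plane("scene",*S(x-400,y,265,130,4),.205)[:2] for x,y in[(652,243),(760,152)]]
print("handle",np.round(h,4),np.mean(h,0),np.round(hs,4),np.mean(hs,0))
E
```

```text
plug scene top corners
[[ 0.4108 -0.3429]
 [ 0.437  -0.3263]
 [ 0.4692 -0.3724]
 [ 0.4423 -0.3887]] [ 0.43981296 -0.35757872]
plug top [[ 0.4626 -0.3668]
 [ 0.4382 -0.3862]
 [ 0.407  -0.3428]
 [ 0.4337 -0.32  ]] [ 0.43537994 -0.35395109]
block scene [[ 0.4166 -0.0609]
 [ 0.4348  0.0022]
 [ 0.4848 -0.0069]
 [ 0.4614 -0.068 ]] [ 0.44940455 -0.03341674]
block top [[ 0.4819 -0.0044]
 [ 0.47   -0.0778]
 [ 0.4145 -0.0678]
 [ 0.4291  0.0048]] [ 0.44888083 -0.03627516]
deck front [[ 0.4546  0.2278]
 [ 0.3904 -0.0776]]
cover rear [[ 0.7432  0.1763]
 [ 0.6822 -0.1402]]
-11.876559191346823 0.3119933151256364
-10.918240278651645 0.3222601157166954
handle [[ 0.5623  0.1027]
 [ 0.5407 -0.0043]] [0.55148237 0.04919055] [[ 5.421e-01 -4.000e-04]
 [ 5.652e-01  9.850e-02]] [0.55365868 0.04902866]
```

Call:
{"api": "drive_tool", "payload": {
  "targets": [
    [[2.9, -1.4, 0, -9, 0], [6, -2.9, 0, -18, 0], [9, -4.4, 1, -27, 0], [12, -5.8, 2, -36, 0], [15, -7.3, 3, -45, 0], [18, -8.8, 4, -54, 0], [21, -10.2, 5, -63, 0], [24, -11.6, 5, -72, 0], [26.5, -12.8, 5, -81, 0], [28.7, -13.9, 5, -90, 0], [28.7, -13.9, 5, -97, 0], [28.7, -13.9, 5, -103.7, 0], [28.7, -13.9, 5, -103.7, 0], [28.7, -13.9, 5, -103.7, 0]]
  ],
  "grip_force": 40
}}

```text
time_s: 1.85
ee_pos: [0.4379, -0.356, 0.1811]
eef_rot: [0.47, 0.882, 0.0, -0.0]
ft_force: [0.3, -0.7, 0.3]
grip_width: 0.0852
grip_force: 0.0
```

Call:
{"api": "drive_tool", "payload": {
  "targets": [
    [[0, 0, 3, 0, 0], [0, 0, 6, 0, 0], [0, 0, 9, 0, 0], [0, 0, 11, 0, 0], [0, 0, 13, 0, 0], [0, 0, 15, 0, 0], [0, 0, 15, 0, 0], [0, 0, 15, 0, 0.3], [0, 0, 15, 0, 0.5], [0, 0, 15, 0, 1], [0, 0, 15, 0, 1], [0, 0, 15, 0, 1], [0, 0, 15, 0, 1], [0, 0, 15, 0, 1]]
  ]
}}

```text
time_s: 3.6
ee_pos: [0.4382, -0.3564, 0.032]
eef_rot: [0.469, 0.883, -0.0, 0.001]
ft_force: [-1.4, -0.6, 6.4]
grip_width: 0.0336
grip_force: 42.5
```

```bash
python3 - <<'E'
from h import *
s=imaging.read_camera("scene");t=imaging.read_camera("top")
c=np.hstack([cv2.resize(s[230:350,150:310],(400,300)),cv2.resize(t[170:290,360:520],(400,300))])
cv2.imwrite("pics/c2.png",c);o=status.observe();print(o["ee_pos"],o["q"],o["grip_width"],o["ft_force"])
E
```

```text
[ 0.43821387 -0.35631284  0.0319816 ] [-7.88355656e-01  6.75010481e-01  1.68150712e+00 -1.09468199e-04
  7.83975420e-01 -1.38217448e+00] 0.033285352840776106 [-1.61469993  0.51752503  7.17672745]
```

View pics/c2.png

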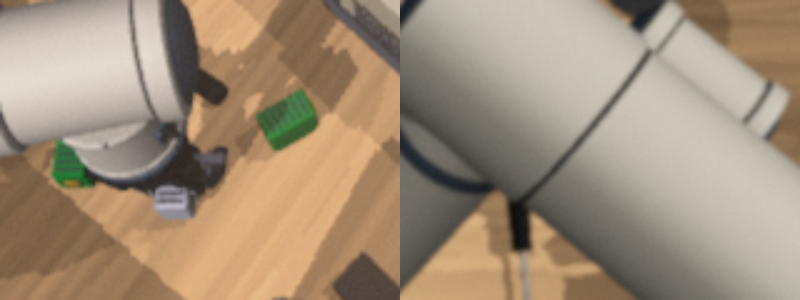

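The crop shows the hood held between the fingers at crop (173,203), both greens untouched. Width is 33.6 mm as expected. Lift and carry over the socket.

Call:
{"api": "drive_tool", "payload": {
  "targets": [
    [[0, 0, -1, 0, 1], [0, 0, -3, 0, 1], [0, 0, -6, 0, 1], [0, 0, -10, 0, 1], [0, 0, -14, 0, 1], [0, 0, -18, 0, 1], [0, 0, -21, 0, 1], [0, 0, -22.5, 0, 1], [1.5, 1, -23, 3, 1], [5, 3.6, -23, 9, 1], [9, 6.5, -23, 15, 1], [13, 9.4, -23, 21, 1], [17, 12.4, -23, 28, 1], [20.5, 14.9, -23, 35, 1], [23.5, 17.1, -23, 41, 1], [25.2, 18.3, -23, 44, 1], [25.9, 18.8, -23, 45.5, 1], [25.9, 18.8, -23, 45.5, 1], [25.9, 18.8, -23, 45.5, 1]]
  ]
}}

```text
time_s: 6.08
ee_pos: [0.4487, -0.0365, 0.2611]
eef_rot: [0.774, 0.633, -0.0, -0.0]
ft_force: [0.5, 0.4, -1.3]
grip_width: 0.0334
grip_force: 41.7
```

```bash
python3 - <<'E'
from h import *
s=imaging.read_camera("scene");t=imaging.read_camera("top")
c=np.hstack([cv2.resize(s[125:215,240:360],(800,600),interpolation=cv2.INTER_CUBIC)])
cv2.imwrite("pics/c3.png",c);cv2.imwrite("pics/t3.png",t)
o=status.observe();print(o["ee_pos"],o["eef_rot"],o["q"],o["grip_width"],o["ft_force"])
E
```

```text
[ 0.44874273 -0.03660578  0.26116166] [ 7.74291607e-01  6.32828951e-01 -1.15444788e-04 -1.11046096e-04] [-2.14127383e-01  2.13334962e-01  1.71010572e+00 -4.53818806e-05
  1.21846950e+00 -1.37181699e-02] 0.03303905416707307 [-0.0873568   0.53824424 -0.83635948]
```

View pics/c3.png

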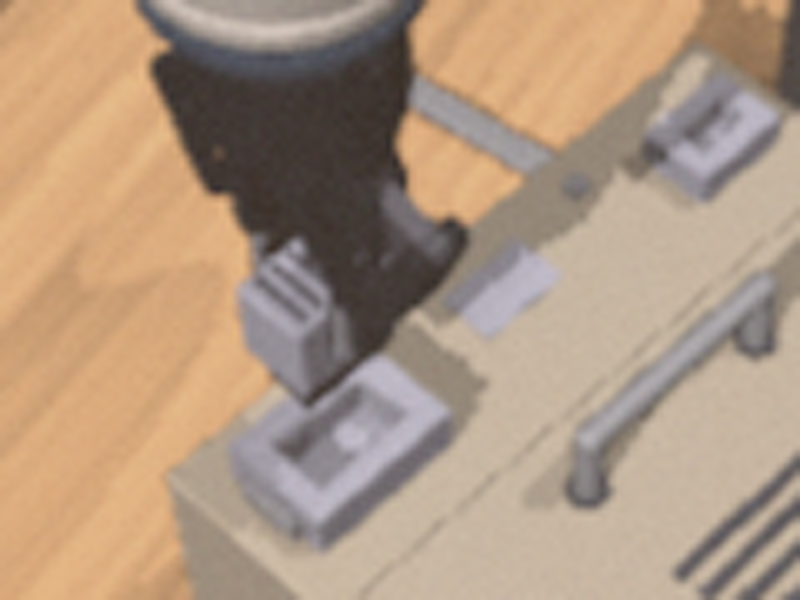

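The view shows the held plug (hood's right end top edge at crop (240,288)-(325,325)) over the block; mouth corners visible near (272,450), (322,490), (408,412), (360,378).

```bash
python3 - <<'E'
from h import *
k=800/120
f=lambda x,y:(240+x/k-.5+.5/k,125+y/k-.5+.5/k)
P=lambda pts,z:np.array([plane("scene",*f(*p),z)[:2] for p in pts])
b=P([(232,453),(382,358),(453,415),(318,517)],.184);m=P([(272,450),(360,380),(410,412),(322,488)],.184)
print("block",b.round(4),b.mean(0));print("mouth",m.round(4),m.mean(0))
for q in(b,m):
  print([np.degrees(np.arctan2(-d[0],d[1])).round(1) for d in(q[1]-q[0],q[2]-q[3])],[np.linalg.norm(d).round(4) for d in(q[1]-q[0],q[2]-q[3],q[3]-q[0],q[2]-q[1])])
# lower end edge of hood (z .249) and upper (.291)
e=P([(240,288),(325,325)],.291);print("hood end top",e.round(4),e.mean(0),np.linalg.norm(e[1]-e[0]))
uy=np.array([np.sin(np.radians(11.5)),np.cos(np.radians(11.5))]);t=np.array([.4487,-.0365])
print("expected end",t-.028*uy, "along-y err",(e.mean(0)-t)@uy+.028)
# expected projections of socket, given pose guess
for X,Y in((26,0),(-26,0)): pass
ux=np.array([uy[1],-uy[0]])
s=np.array([.4495,-.0365])
g=lambda w:((w-[240,125]+.5)*k).round(0)
print("proj block",[g(proj("scene",[*(s+a*ux+c*uy),.184])) for a,c in((-.026,-.036),(-.026,.036),(.026,.036),(.026,-.036))])
print("proj mouth",[g(proj("scene",[*(s+a*ux+c*uy),.184])) for a,c in((-.015,-.025),(-.015,.025),(.015,.025),(.015,-.025))])
print("proj hood end",[g(proj("scene",[*(t+a*ux-.028*uy),z])) for a,z in((-.017,.291),(.017,.291),(.017,.249),(-.017,.249))])
E
```

```text
block [[ 0.4198 -0.0682]
 [ 0.4445  0.0005]
 [ 0.4834 -0.0071]
 [ 0.465  -0.0742]] [ 0.45315696 -0.03724939]
mouth [[ 0.4323 -0.0587]
 [ 0.4429 -0.013 ]
 [ 0.4682 -0.015 ]
 [ 0.4588 -0.0626]] [ 0.45056895 -0.03730763]
[np.float64(-19.7), np.float64(-15.4)] [np.float64(0.073), np.float64(0.0696), np.float64(0.0455), np.float64(0.0397)]
[np.float64(-13.1), np.float64(-11.2)] [np.float64(0.0469), np.float64(0.0485), np.float64(0.0268), np.float64(0.0254)]
hood end top [[ 0.4298 -0.0592]
 [ 0.4647 -0.0563]] [ 0.44724557 -0.0577357 ] 0.03495582302217836
expected end [ 0.4431177  -0.06393789] along-y err 0.006900651173278871
proj block [array([229., 447.]), array([360., 338.]), array([452., 413.]), array([321., 526.])]
proj mouth [array([268., 446.]), array([360., 370.]), array([413., 414.]), array([321., 492.])]
proj hood end [array([231., 287.]), array([296., 341.]), array([305., 407.]), array([242., 354.])]
```

```bash
python3 - <<'E'
from h import *
s=np.mean([imaging.read_camera("scene").astype(float) for _ in range(4)],0).astype(np.uint8)
c=cv2.resize(s[155:210,270:320],(600,600*55//50),interpolation=cv2.INTER_CUBIC)[:600]
cv2.imwrite("pics/c4.png",c)
E
```

```text
(no output)
```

View pics/c4.png

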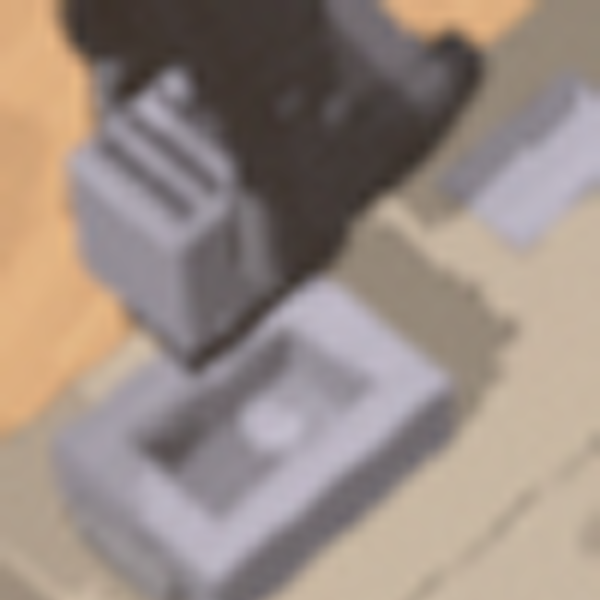

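End-face corners of the hood at crop (75,162), (178,245), lower (192,350); mouth (chamfer outer) at (135,440), (215,520), (370,383), (290,330).

```bash
python3 - <<'E'
from h import *
f=lambda x,y:(270+(x+.5)/12-.5,155+(y+.5)/12-.5)
yaw=np.radians(11.5);uy=np.array([np.sin(yaw),np.cos(yaw)]);ux=np.array([uy[1],-uy[0]])
P=lambda p,z:plane("scene",*f(*p),z)[:2]
m=np.array([P(p,.184) for p in((135,440),(290,330),(370,383),(215,520))])
print("mouth",m.mean(0),[np.degrees(np.arctan2(d[0],d[1])).round(1) for d in(m[1]-m[0],m[2]-m[3])],[np.linalg.norm(d).round(4) for d in(m[1]-m[0],m[2]-m[3],m[3]-m[0],m[2]-m[1])])
bl=np.array([P(p,.184) for p in((58,458),(322,275),(448,385),(210,583))]);print("block",bl.round(4),bl.mean(0))
t=np.array([.4487,-.0365])
for p,a,z in(((75,162),-.017,.291),((178,245),.017,.291),((192,350),.017,.249),((85,248),-.017,.249)):
  c=P(p,z)-a*ux+.028*uy; d=c-t; print(c.round(4),"x",(d@ux).round(4),"y",(d@uy).round(4))
E
```

```text
mouth [ 0.45015775 -0.03738156] [np.float64(16.5), np.float64(10.5)] [np.float64(0.0437), np.float64(0.048), np.float64(0.0275), np.float64(0.0228)]
block [[ 0.4202 -0.0686]
 [ 0.4418  0.002 ]
 [ 0.4816 -0.0075]
 [ 0.4661 -0.077 ]] [ 0.45243822 -0.03778648]
[ 0.453  -0.0355] x 0.004 y 0.0018
[ 0.4484 -0.0343] x -0.0008 y 0.0021
[ 0.4463 -0.0319] x -0.0033 y 0.004
[ 0.4464 -0.0297] x -0.0036 y 0.0062
```

Call:
{"api": "drive_tool", "payload": {
  "targets": [
    [[-0.3, 0.1, 0, 0, 1], [-0.3, 0.1, 1.5, 0, 1], [-0.3, 0.1, 3, 0, 1], [-0.3, 0.1, 4, 0, 1], [-0.3, 0.1, 4.5, 0, 1], [-0.3, 0.1, 4.7, 0, 1], [-0.3, 0.1, 4.9, 0, 1], [-0.3, 0.1, 5.0, 0, 1], [-0.3, 0.1, 5.0, 0, 1]]
  ]
}}

```text
time_s: 7.5
ee_pos: [0.4496, -0.0392, 0.2124]
eef_rot: [0.774, 0.633, 0.001, 0.001]
ft_force: [-4.7, 3.0, 18.5]
grip_width: 0.0336
grip_force: 44.6
```

```bash
python3 - <<'E'
from h import *
o=status.observe();print(o["ee_pos"],o["ft_force"],o["wrist_torque"])
s=np.mean([imaging.read_camera("scene").astype(float) for _ in range(4)],0).astype(np.uint8)
c=cv2.resize(s[160:210,265:330],(780,600),interpolation=cv2.INTER_CUBIC)
cv2.imwrite("pics/c5.png",c)
E
```

```text
[ 0.44961991 -0.03918541  0.21238066] [-4.74840941  2.99850764 18.51097258] [ 0.37273764  0.97563166 -0.08603058]
```

View pics/c5.png

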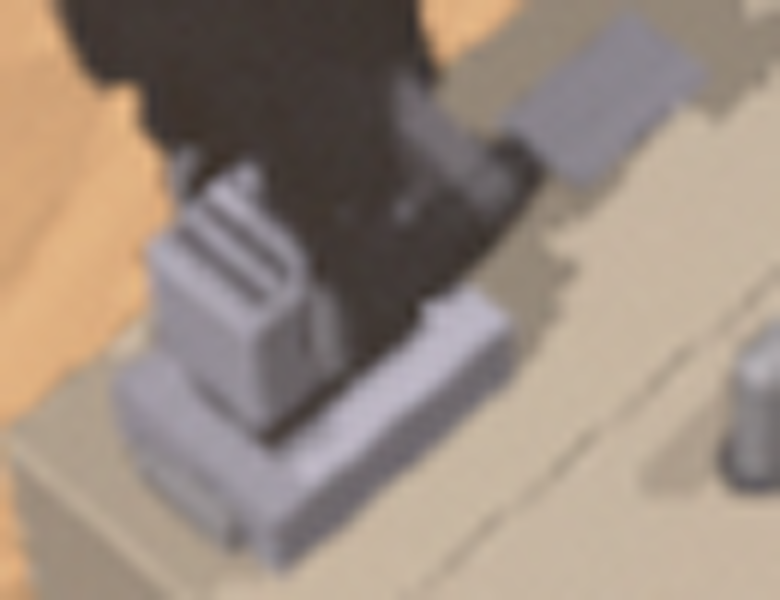

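The plug's lower end has met the chamfer (hood's near corner at crop (262,430), block edge below); forces push it toward the unit's -x and +y. Shift and retry.

Call:
{"api": "drive_tool", "payload": {
  "targets": [
    [[0, 0, -0.2, 0, 1], [0.1, -0.15, -0.2, 0, 1], [0.1, -0.15, 0, 0, 1], [0.1, -0.15, 0.1, 0, 1], [0.1, -0.15, 0.2, 0, 1], [0.1, -0.15, 0.3, 0, 1], [0.1, -0.15, 0.3, 0, 1]]
  ]
}}

```text
time_s: 8.57
ee_pos: [0.4485, -0.0379, 0.2083]
eef_rot: [0.774, 0.633, 0.001, 0.0]
ft_force: [4.0, 4.9, -0.9]
grip_width: 0.0331
grip_force: 42.0
```

```bash
cat > st.py <<'E'
from h import *
o=status.observe();F=np.array(o["ft_force"]);y=np.radians(11.5)
uy=np.array([np.sin(y),np.cos(y)]);ux=np.array([uy[1],-uy[0]])
T=np.array(o["wrist_torque"])
print(o["time_s"],o["ee_pos"],"F ux %.1f uy %.1f z %.1f"%(F[:2]@ux,F[:2]@uy,F[2]),"T ux %.2f uy %.2f z %.2f"%(T[:2]@ux,T[:2]@uy,T[2]))
E
python3 st.py
```

```text
8.575 [ 0.4485317  -0.03786464  0.20828843] F ux 3.0 uy 5.6 z -0.9 T ux 1.03 uy -0.77 z -0.10
```

Call:
{"api": "drive_tool", "payload": {
  "targets": [
    [[0.1, 0.05, 0.1, 0, 1], [0.1, 0.05, 0.3, 0, 1], [0.1, 0.05, 0.5, 0, 1], [0.1, 0.05, 0.6, 0, 1], [0.1, 0.05, 0.6, 0, 1]]
  ]
}}

```text
time_s: 9.2
ee_pos: [0.4487, -0.0372, 0.2022]
eef_rot: [0.774, 0.633, -0.0, 0.0]
ft_force: [3.3, -1.0, -3.6]
grip_width: 0.0332
grip_force: 41.6
```

```bash
python3 st.py
```

```text
9.2 [ 0.4486849  -0.03718698  0.20217826] F ux 3.5 uy -0.3 z -3.6 T ux -0.01 uy -0.74 z -0.04
```

Going in freely. Press home.

Call:
{"api": "drive_tool", "payload": {
  "targets": [
    [[0, 0.05, 0.2, 0, 1], [0, 0.05, 0.4, 0, 1], [0, 0.05, 0.6, 0, 1], [0, 0.05, 0.75, 0, 1], [0, 0.05, 0.9, 0, 1], [0, 0.05, 0.9, 0, 1]]
  ]
}}

```text
time_s: 9.95
ee_pos: [0.449, -0.0372, 0.1953]
eef_rot: [0.774, 0.633, 0.0, 0.001]
ft_force: [-16.5, 2.6, 54.9]
grip_width: 0.0336
grip_force: 48.6
```

```bash
python3 st.py
```

```text
9.95 [ 0.44901351 -0.03718674  0.19534784] F ux -16.7 uy -0.8 z 54.9 T ux -0.16 uy 2.96 z -0.08
```

Call:
{"api": "drive_tool", "payload": {
  "targets": [
    [[0, 0, -0.1, 0, 1], [0, 0, -0.15, 0, 0.5], [0, 0, -0.15, 0, 0], [0, 0, -0.15, 0, 0], [0, 0, -0.15, 0, 0], [0, 0, -0.15, 0, 0], [0, 0, -0.15, 0, 0], [0, 0, -2, 0, 0], [0, 0, -5, 0, 0], [0, 0, -9, 0, 0], [0, 0, -12, 0, 0], [0, 0, -14, 0, 0], [0, 0, -14, 0, 0]]
  ]
}}

```text
time_s: 11.58
ee_pos: [0.4497, -0.0374, 0.3344]
eef_rot: [0.774, 0.633, 0.001, 0.001]
ft_force: [0.2, 0.2, 0.4]
grip_width: 0.0859
grip_force: 0.0
```

```bash
python3 st.py; python3 - <<'E'
from h import *
s=imaging.read_camera("scene")
cv2.imwrite("pics/c6.png",cv2.resize(s[120:210,250:370],(800,600),interpolation=cv2.INTER_CUBIC))
E
```

```text
11.575 [ 0.44968444 -0.03737197  0.33436792] F ux 0.1 uy 0.2 z 0.4 T ux 0.04 uy 0.03 z 0.00
```

View pics/c6.png

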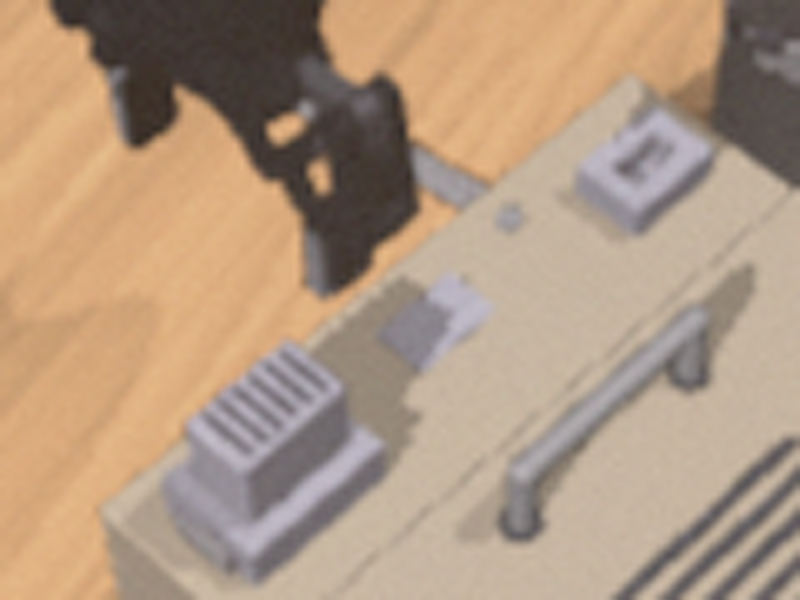

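Plug is seated (hood at crop (265,440) flush on block, let go). Handle bar at crop (518,470)–(700,320), agreeing with (.552,.049).

Call:
{"api": "drive_tool", "payload": {
  "targets": [
    [[2, 1.5, 0, 0, 0], [5, 4, 0, 0, 0], [8, 6.3, 0, 0, 0], [10, 7.8, 0, 0, 0], [10.5, 8.3, 1, 0, 0], [10.5, 8.3, 4, 0, 0], [10.5, 8.3, 8, 0, 0], [10.5, 8.3, 11.5, 0, 0], [10.5, 8.3, 13.5, 0, 0], [10.5, 8.3, 14.5, 0, 0], [10.5, 8.3, 14.5, 0, 0.3], [10.5, 8.3, 14.5, 0, 0.6], [10.5, 8.3, 14.5, 0, 1], [10.5, 8.3, 14.5, 0, 1], [10.5, 8.3, 14.5, 0, 1], [10.5, 8.3, 14.5, 0, 1], [10.5, 8.3, 14.5, 0, 1]]
  ],
  "grip_force": 40
}}

```text
time_s: 13.75
ee_pos: [0.5516, 0.0491, 0.1888]
eef_rot: [0.774, 0.633, 0.0, 0.0]
ft_force: [-0.8, 0.3, 5.8]
grip_width: 0.0103
grip_force: 39.0
```

```bash
python3 st.py; python3 - <<'E'
import numpy as np
# tool y (unit x) and -z shifts in cm for cover angle
for d in range(0,61,5):
    t=np.radians(d);x=-165*np.cos(t)+44*np.sin(t);z=165*np.sin(t)+44*np.cos(t)
    print(d,round((x+165)/10,2),round(-(z-44)/10,2))
E
```

```text
13.75 [0.55163346 0.04913851 0.18879351] F ux -0.9 uy 0.2 z 5.8 T ux -0.08 uy 0.14 z -0.05
0 0.0 -0.0
5 0.45 -1.42
10 1.01 -2.8
15 1.7 -4.12
20 2.5 -5.38
25 3.41 -6.56
30 4.41 -7.66
35 5.51 -8.67
40 6.69 -9.58
45 7.94 -10.38
50 9.26 -11.07
55 10.64 -11.64
60 12.06 -12.09
```

Call:
{"api": "drive_tool", "payload": {
  "targets": [
    [[0, 0.1, -0.3, 0, 1], [0, 0.2, -0.7, 0, 1], [0, 0.45, -1.4, 0, 1], [0, 0.7, -2.1, 0, 1], [0, 1.0, -2.8, 0, 1], [0, 1.35, -3.45, 0, 1], [0, 1.7, -4.1, 0, 1], [0, 2.1, -4.75, 0, 1], [0, 2.5, -5.4, 0, 1], [0, 2.5, -5.4, 0, 1]]
  ]
}}

```text
time_s: 15.0
ee_pos: [0.5751, 0.0442, 0.2429]
eef_rot: [0.774, 0.633, -0.001, -0.001]
ft_force: [-8.6, 2.5, -0.7]
grip_width: 0.0104
grip_force: 39.3
```

```bash
python3 st.py
```

```text
15.0 [0.5750815  0.04422616 0.24286301] F ux -9.0 uy 0.7 z -0.7 T ux -0.03 uy 1.54 z -0.05
```

Call:
{"api": "drive_tool", "payload": {
  "targets": [
    [[0, 0.4, -0.6, 0, 1], [0, 0.9, -1.2, 0, 1], [0, 1.4, -1.75, 0, 1], [0, 1.9, -2.3, 0, 1], [0, 2.45, -2.8, 0, 1], [0, 3.0, -3.3, 0, 1], [0, 3.6, -3.75, 0, 1], [0, 4.2, -4.2, 0, 1], [0, 4.8, -4.6, 0, 1], [0, 5.4, -5.0, 0, 1], [0, 5.4, -5.0, 0, 1]]
  ]
}}

```text
time_s: 16.38
ee_pos: [0.6283, 0.0332, 0.2944]
eef_rot: [0.774, 0.633, -0.0, 0.0]
ft_force: [-15.9, -0.1, 17.4]
grip_width: 0.0106
grip_force: 41.7
```

```bash
python3 st.py
```

```text
16.375 [0.62826335 0.03323468 0.29437505] F ux -15.6 uy -3.3 z 17.4 T ux -0.43 uy 2.63 z -0.11
```

Forces are radial outward: my arc is slightly tight; ease it outward on the rest.

Call:
{"api": "drive_tool", "payload": {
  "targets": [
    [[0, 0.3, -0.45, 0, 1], [0, 0.9, -0.75, 0, 1], [0, 1.6, -1.1, 0, 1], [0, 2.3, -1.35, 0, 1], [0, 3.0, -1.6, 0, 1], [0, 3.6, -1.8, 0, 1], [0, 4.0, -1.95, 0, 1], [0, 4.0, -1.95, 0, 1], [0, 4.0, -1.95, 0, 1]]
  ]
}}

```text
time_s: 17.5
ee_pos: [0.6683, 0.0251, 0.3128]
eef_rot: [0.774, 0.633, 0.0, 0.001]
ft_force: [-4.3, -1.5, 5.2]
grip_width: 0.0107
grip_force: 41.6
```

```bash
python3 st.py; python3 - <<'E'
from h import *
s=imaging.read_camera("scene");t=imaging.read_camera("top")
cv2.imwrite("pics/c7.png",np.hstack([cv2.resize(s[90:270,250:430],(500,500)),cv2.resize(t[90:270,220:340],(300,450))[:,:].copy() if 0 else cv2.resize(t[100:280,230:338],(300,500))]))
E
```

```text
17.5 [0.66834538 0.02512185 0.31279299] F ux -3.9 uy -2.4 z 5.2 T ux -0.56 uy 0.91 z -0.01
```

View pics/c7.png

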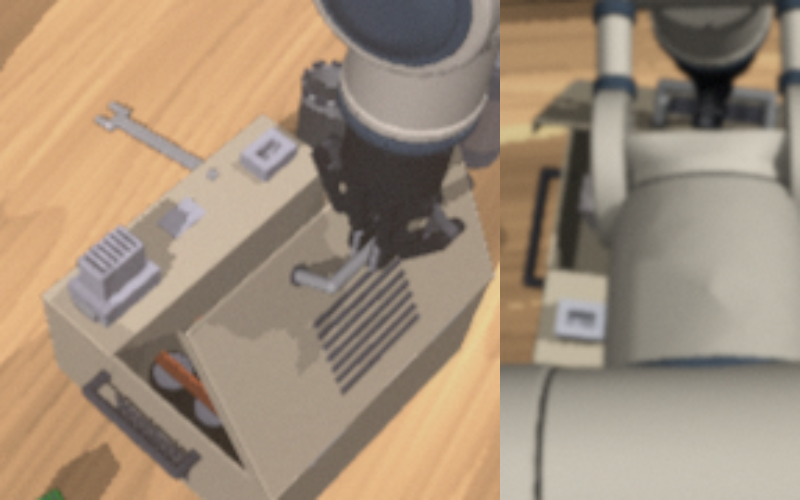

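The cover stands open with the handle held in the fingers at crop (350,275). The plug still sits in its block at (110,275). From the TCP displacement (119 mm back, 124 mm up, radius 171 mm) the angle is about 60°. I let it settle, then hand in.

Call:
{"api": "drive_tool", "payload": {
  "targets": [
    [[0, 0, 0, 0, 1], [0, 0, 0, 0, 1], [0, 0, 0, 0, 1], [0, 0, 0, 0, 1], [0, 0, 0, 0, 1], [0, 0, 0, 0, 1]]
  ]
}}

```text
time_s: 18.35
ee_pos: [0.6683, 0.0251, 0.3128]
eef_rot: [0.774, 0.633, 0.0, 0.001]
ft_force: [-4.6, -2.3, 4.8]
grip_width: 0.01
grip_force: 41.6
```

```bash
python3 st.py; python3 -c "
from plant import env
print(env.hand_in())"
```

```text
18.35 [0.66827223 0.02512672 0.31280428] F ux -4.0 uy -3.2 z 4.8 T ux -0.57 uy 0.94 z -0.03
the job is handed in; nothing more can be done
None
```

The discharge plug is fully home in the service socket and released, and the arm is holding the cover by its handle at about 60° (worked out from how far the tool moved); I handed the job in at 18.35 s, and no verdict came back.

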